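# Balance the spatula on the domed rest

### The job

Lift the spatula up and off the two hooks of its rack and lay it square across the top of the white domed rest, so that it balances there by itself, level, with both ends in the air. Nobody knows how heavy its end cap is, so its balance point has to be found by feel; never let the clean blade touch the counter, and leave the card reader, the tin and the cup stack where they are.

Things in the scene. Friction and masses are not known exactly. Their poses are not given: they have to be found in the camera images.
- spatula: Flat spatula 280 mm long. Origin: mid length and width, on its underside, all one plane. +y to the blade, z up. Wooden handle y -122..-5 mm (26 wide, 16 thick), steel ferrule to +5 (28 x 16), steel blade +5..+140 (30 wide, 5 thick, round end), steel end cap -140..-122 (26 x 16). 175 to 240 g; the cap's weight varies, so it balances somewhere between y = -10 and -45 mm.
- blade_tip (a point): Middle of the underside at the end of the spatula's blade (140 mm from its origin).
- handle_end (a point): Middle of the underside at the end of the spatula's handle (140 mm from its origin).
- rack: Fixed steel rack: foot 70 x 210 mm, uprights 10 mm thick, 127 mm high at y = -85 and +85 mm, each with an upturned hook of 8 mm wire reaching 66 mm toward -x; hooks' upper side 100 mm above the counter, upturned tips end at 120 mm. Origin: on the counter between the uprights. The spatula lies in both hooks along y, about 31 mm toward -x.
- rest: Fixed white matt ceramic domed rest, 182 mm long in x, 146 mm wide in y, 60 mm high. Its top is a smooth hump: 70 mm radius in the y-z plane, straight for 36 mm along x, ball-shaped ends. Origin: on the counter under its middle. The spatula is to lie along its y, either way round.
- rest_top (a point): Middle of the top of the domed rest, 60 mm above the counter.
- card_reader: Dark hand-held card reader lying on the counter, 123 x 66 x 20 mm. Origin: centre of its underside. Leave alone.
- milk_tin: Food tin, 75 mm across, 58 mm high. Origin: centre of its underside. Leave alone.
- dip_cups: Stack of clear dip cups, 66 mm across, 73 mm high. Origin: centre of its underside. Leave alone.

How it is judged:
On the way:
1. the spatula is lifted clear of the hooks (height (world z) of spatula above 0.122 m and contact force between spatula and rack below 0.05 N), for 0.1 s.
At the end, for the whole second after the job is handed in: The spatula rests, let go and at rest, on the domed rest alone, level within 0.1 rad, square across it (within 0.26 rad of the rest's y axis, either way round), its origin within 75 mm of the rest's middle, both ends at least 40 mm above the counter (contact force between spatula and rest above 0.2 N and angle between spatula's own z axis and vertical below 0.1 rad and height (world z) of each of blade_tip, handle_end above 0.04 m and angle between the y axis of spatula and the y axis of rest, either way round below 0.26 rad and horizontal distance between spatula and rest_top below 0.075 m and linear speed of spatula below 0.04 m/s and angular speed of spatula below 0.6 rad/s); the robot touches nothing.
It fails at once if the blade touches the counter (blade end lower than 6 mm) (height (world z) of blade_tip below 0.006 m).
It fails at once if the card reader, tin or cup stack is shifted by more than 20 mm (distance of any of card_reader, milk_tin, dip_cups from where it was at the start of the episode above 0.02 m).
It also fails if it takes over 72 s, if anything falls off the work surface, if the arm or the gripper's body presses on something with over 40 N, if the wrist force passes 120 N, or if a joint passes its speed limit or range.

### The arm

A 6-joint arm with a two-finger parallel gripper is mounted at the origin on a cart in front of the work surface, level with it; the furniture and walls round the work are solid. World frame = base frame: x ahead of the robot, y to its left, z up, the work surface at z = 0. Lengths are in m, angles in rad, forces in N, time in s.
With the tool pointing down it reaches from about 0.35 to 0.85 m from the base axis. Payload 8.1 kg.
Tool frame: the origin (TCP) lies between the finger pads; the fingertips stand 25 mm ahead of it and the grasp point (between the pads) lies 6 mm ahead of it; z points along the fingers, y is the line along which they close (so a half turn about z gives the same grasp; the last joint's range is limited). The gripper opens to 93 mm and grips with 3 to 60 N. Pads are 15 mm wide; open, the fingers measure 128 mm over their backs; the gripper's body (75 mm by 188 mm) begins 65 mm behind the grasp point.
Start: joints at [1.214, 0.13, 1.488, -0, 1.523, -0.085], TCP at [0.161, 0.578, 0.244] pointing down, gripper open.
Joint ranges: [-2.96, 2.96], [-0.89, 2.26], [0.02, 2.5], [-1.34, 4.48], [0, 2.73], [-2.66, 2.66]. Speed limits (rad/s): [2.39, 2.39, 2.79, 3.14, 3.14, 3.14].

### API

Orientations are given as a rotation vector (axis times angle).
In Python, from plant import robot gives the robot as it stands.
- The arm moves only by the tool arm_command, never from a script. Its argument "increments" is text: rows parted by semicolons, each of 5 numbers parted by spaces: the closure, from 0 (fully open) to 1 (shut), then the shift along the tool's x, y, z in mm, then the turn about the tool's z in rad. A call has 1 to 5 rows; each row is the pose to reach, as a shift and turn from the pose commanded when the call began, along the tool's axes at that moment; what a row does not reach only later rows make up. A row lasts 1/10 s, in which the tool goes at most 50 mm and 8.59 degrees, less where a joint would pass 70% of its speed; a pose out of reach is approached as far as the arm can. A call with a gripper value outside its range is refused whole. The fingers move at their own pace and stop on an object; "grip_force" is the grip in N (left out, the last holds). Time passes only in rows, so rows that repeat a pose let the fingers close. It gives the time, the measured TCP pose, the force, the opening and the grip force at its end, in the units of the state.
- robot.read_state(): the state, without advancing time (a new reading comes with each control period).
- robot.read_camera(name): name is "side" or "top" or "wrist"; returns the picture (420x560x3 uint8, blue, green, red); there is no depth.
- robot.camera_model(name): a dict with "fx", "fy", "cx", "cy" (pixels), "eye" and "rotation" of the camera in the world. Camera axes: x right, y down, z forward; pixel columns grow to the right and rows downward; lengths in m; the calibration is good to about 2 mm. A picture is of the moment at which its call begins: read the wrist's pose just before it. camera_model takes no time and is no camera call; for the wrist camera it gives the pose at the moment of the call.
- robot.close_job(): hands the job in; it is judged then, once.
The state is a dict: "t": time; "q": joint angles; "dq": joint speeds; "joint_torque": joint torques, N m; "tool_pos": TCP position; "orientation": TCP orientation; "force": force on the tool from outside, world axes, zero at the start; "wrist_torque": the same for the moment, N m; "opening": finger opening in m; "gripper_force": force on a finger pad.
Only numpy, scipy, OpenCV 4.12 (cv2) and the standard library are available. Lean on these libraries where they do the work, as an engineer would, in place of code of your own. Each camera call takes 0.05 s, during which the arm holds its last target. There are 200 camera calls.

## Working session

There is one attempt and no reset: what is moved stays moved. The work goes in short steps, Python scripts to look and compute and a tool call to move; the robot and the scene stay as the last step left them, time stands still between calls to the robot, and variables do not carry over. Pictures are saved under pics/ and viewed, at most 10 in all, crops included, and the job is handed in when it is done.

Besides the shell and the picture viewer there is one more tool, called after "Emit:" by a JSON object that holds its "method" and its "body". arm_command: Moves the arm, as the interface text tells. Its arguments: {"type":"object","properties":{"increments":{"type":"string"},"grip_force":{"type":"number"}},"required":["increments"]}

```bash
mkdir -p pics; python3 - <<'E'
from plant import robot
import cv2,numpy as np
s=robot.read_state();print(s)
ims=[]
for n in("top","side"):
    m=robot.camera_model(n);print(n,m)
    im=robot.read_camera(n);cv2.imwrite(f"pics/{n}0.png",im)
E
```

```text
{'t': 0.0, 'q': array([ 1.21360271e+00,  1.31160716e-01,  1.48927077e+00, -1.36865381e-05,
        1.52300154e+00, -8.54288166e-02]), 'dq': array([ 0.00208608, -0.00014467, -0.00072315,  0.00153281,  0.00092359,
       -0.00016866]), 'joint_torque': array([ 1.57882510e-03, -5.59817863e+01, -4.91778553e+01,  7.69074541e-02,
        3.42789735e-02, -6.83299118e-05]), 'tool_pos': array([0.16087514, 0.57748681, 0.24259235]), 'orientation': array([-4.25520558e-01, -3.11224587e+00,  2.82471416e-03]), 'force': array([ 0.28606616, -0.05562444,  0.91244506]), 'wrist_torque': array([ 0.02346719,  0.02187063, -0.04046996]), 'gripper_force': 0.0, 'opening': 0.0929346724483778}
top {'fx': 397.1409061239854, 'fy': 397.1409061239854, 'cx': 274.98457938110005, 'cy': 205.29878462880245, 'eye': array([0.40413982, 0.02150906, 1.12923577]), 'rotation': array([-2.1860748 ,  2.12295801, -0.21256656])}
side {'fx': 461.9765763569906, 'fy': 461.9765763569906, 'cx': 275.73995757530355, 'cy': 210.58901120779288, 'eye': array([ 0.55160339, -0.98860276,  0.73668876]), 'rotation': array([-2.16201072e+00,  8.38510319e-03, -1.33247550e-03])}
```

View pics/top0.png

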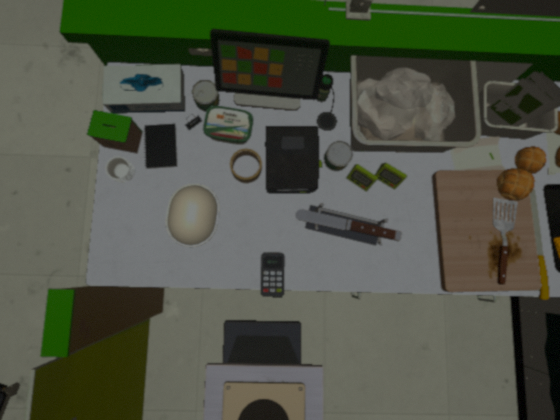

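View pics/side0.png

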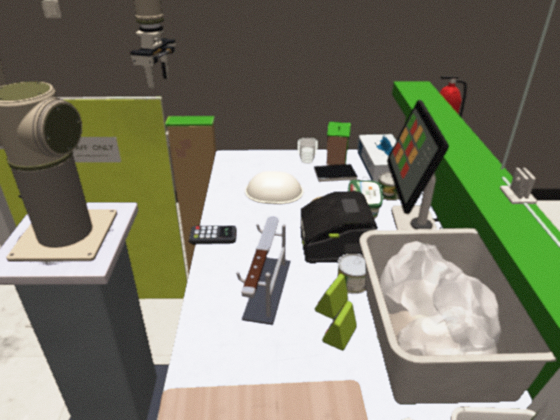

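The top view shows the rest at about (192,215). The spatula runs from its blade end (298,213) to its handle end (400,235), with the card reader at (272,274). The side view shows the same layout, with the blade towards +y. Next I measure with colour masks.

```bash
cat > h.py <<'E'
import cv2,numpy as np
from scipy.spatial.transform import Rotation as R
def ray(m,px):
    px=np.atleast_2d(np.asarray(px,float))
    d=np.c_[(px[:,0]-m["cx"])/m["fx"],(px[:,1]-m["cy"])/m["fy"],np.ones(len(px))]
    return np.array(m["eye"]),R.from_rotvec(m["rotation"]).apply(d)
def plane(m,px,z):
    e,d=ray(m,px); return e+d*((z-e[2])/d[:,2])[:,None]
def proj(m,P):
    c=R.from_rotvec(m["rotation"]).inv().apply(np.atleast_2d(P)-m["eye"])
    return np.c_[m["fx"]*c[:,0]/c[:,2]+m["cx"],m["fy"]*c[:,1]/c[:,2]+m["cy"]]
E
python3 - <<'E'
from h import *
from plant import robot
mt,ms=robot.camera_model("top"),robot.camera_model("side")
T,S=cv2.imread("pics/top0.png"),cv2.imread("pics/side0.png")
def big(mask,box):
    x0,y0,x1,y1=box; k=np.zeros_like(mask);k[y0:y1,x0:x1]=mask[y0:y1,x0:x1]
    n,l,st,c=cv2.connectedComponentsWithStats(k); i=1+np.argmax(st[1:,4]); return (l==i).astype(np.uint8),st[i],c[i]
for nm,I,m,boxr,boxh in(("top",T,mt,(150,170,230,260),(320,205,410,250)),("side",S,ms,(235,160,315,215),(235,240,285,300))):
    h=cv2.cvtColor(I,cv2.COLOR_BGR2HSV); b=I.astype(int)
    warm=((b[...,2]-b[...,0])>12).astype(np.uint8)
    k,st,c=big(warm,boxr);print(nm,"rest",st,c)
    if nm=="top":
        cn=max(cv2.findContours(k,0,1)[0],key=cv2.contourArea)[:,0]
        P=plane(m,cn,0.0)[:,:2]; print("rest base rect",cv2.minAreaRect(P.astype(np.float32)*1000))
        P=plane(m,cn,0.02)[:,:2]; print("rest z20 rect",cv2.minAreaRect(P.astype(np.float32)*1000), P.min(0),P.max(0))
    k,st,c=big(((b[...,2]-b[...,0])>25).astype(np.uint8),boxh);print("handle",st,c)
    ys,xs=np.nonzero(k); 
    if nm=="top":
        P=plane(m,np.c_[xs,ys],0.116)[:,:2].astype(np.float32)*1000
        print("handle rect z116",cv2.minAreaRect(P),P.mean(0)); 
    print(np.rint(plane(m,[c],0.116)*1000))
print("tip/end top",plane(mt,[(297.5,213)],.105),plane(mt,[(401,236.5)],.116))
print("cardreader",plane(mt,[(261,254),(284,254),(261,296),(284,296)],.02))
A=cv2.resize(T[190:255,280:420],None,fx=5,fy=5,interpolation=cv2.INTER_CUBIC)
B=cv2.resize(S[205:325,225:305],None,fx=4,fy=4)[:,:]
cv2.imwrite("pics/cropT.png",cv2.convertScaleAbs(A,alpha=1.6));
E
```

```text
top rest [ 168  186   48   58 1976] [191.80161943 214.69534413]
rest base rect ((553.8472290039062, 218.69717407226562), (130.01046752929688, 165.51715087890625), 84.5839614868164)
rest z20 rect ((551.1957397460938, 215.2047576904297), (127.70784759521484, 162.58570861816406), 84.58390808105469) [0.47031111 0.15057088] [0.63189559 0.28030941]
handle [388 230   6   8  24] [390.25       233.33333333]
handle rect z116 ((503.9979553222656, -314.61407470703125), (13.072408676147461, 17.63713264465332), 88.88150787353516) [ 504.4678  -313.96918]
[[ 504. -314.  116.]]
side rest [ 246  173   57   31 1110] [273.9954955  190.88108108]
handle [244 250  23  38 404] [255.49257426 268.75      ]
[[ 514. -275.  116.]]
tip/end top [[ 0.55152425 -0.07358103  0.105     ]] [[ 0.49708928 -0.34192918  0.116     ]]
cardreader [[ 0.44576922  0.01801379  0.02      ]
 [ 0.44753402 -0.04583584  0.02      ]
 [ 0.332058    0.01440145  0.02      ]
 [ 0.33354196 -0.04840778  0.02      ]]
```

View pics/cropT.png

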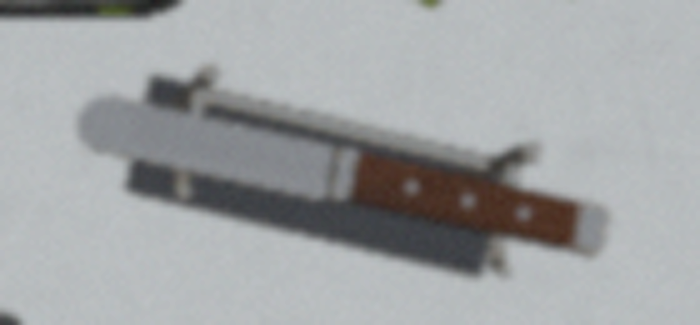

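The crop shows the tip at full-image (296,214.6), the handle end at (401.6,236.4) and the ferrule at about (348.4,224.6). A bar also runs along the +x side, between the uprights. I'll check how high it is.

```bash
python3 - <<'E'
from h import *
from plant import robot
mt,ms=robot.camera_model("top"),robot.camera_model("side")
S=cv2.imread("pics/side0.png")
B=cv2.resize(S[205:325,215:305],None,fx=5,fy=5,interpolation=cv2.INTER_CUBIC)
cv2.imwrite("pics/cropS.png",cv2.convertScaleAbs(B,alpha=1.5))
tip=plane(mt,[(296,214.6)],.104)[0];end=plane(mt,[(401.6,236.4)],.112)[0];fer=plane(mt,[(348.4,224.6)],.116)[0]
d=tip-end;L=np.hypot(*d[:2]);u=d[:2]/L;o=(tip+end)[:2]/2
print("L",L,"o",o,"fer",fer[:2],"yaw",np.degrees(np.arctan2(-u[0],u[1])),"fer along",(fer[:2]-o)@u)
yaw=np.arctan2(-u[0],u[1]);X=np.array([np.cos(yaw),np.sin(yaw)])
for z in(.02,.07,.1,.127):
  b=plane(mt,[(280+195/5,190+95/5),(280+495/5,190+165/5)],z)[:,:2]; print(z,"bar rel",(b-o)@X,(b-o)@u)
for q,P in(("tip",np.r_[tip[:2],.102]),("end",np.r_[end[:2],.108])): print(q,proj(ms,P), (proj(ms,P)-[215,205])*5)
np.savez("sp.npz",o=o,u=u,X=X)
E
```

```text
L 0.27955878599502537 o [ 0.52254306 -0.20738307] fer [ 0.52384829 -0.20497752] yaw -10.21154936550617 fer along 0.0025988451088776046
0.02 bar rel [0.04224641 0.03848127] [ 0.07356272 -0.10142703]
0.07 bar rel [0.03326037 0.02966494] [ 0.07945474 -0.08764716]
0.1 bar rel [0.02786874 0.02437515] [ 0.08298995 -0.07937923]
0.127 bar rel [0.02301628 0.01961433] [ 0.08617165 -0.0719381 ]
tip [[272.07215687 216.74620074]] [[285.36078434  58.73100371]]
end [[246.16189793 295.98798207]] [[155.80948963 454.93991035]]
```

View pics/cropS.png

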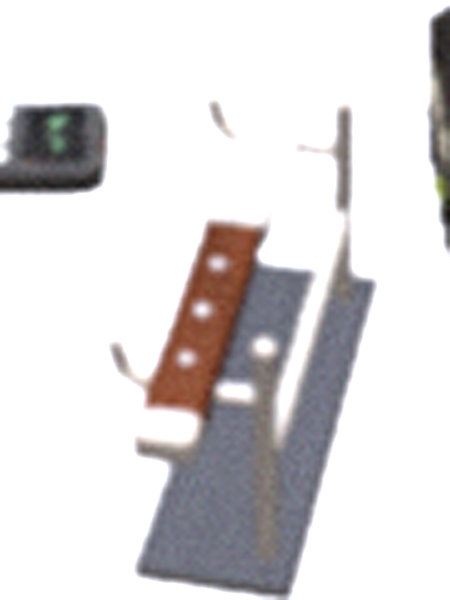

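The bar sits at about z 0.065 (offset 31 mm, as specified), below where the fingertips will be. The spatula length measures 279.6 mm, which matches. Working out the move in tool axes.

```bash
cat >> h.py <<'E'
def go(s,target,yaw=None):
    """shift in tool axes (mm), turn about tool z to align tool y with world angle yaw+k*pi (x-axis angle)"""
    Rt=R.from_rotvec(s["orientation"]); sh=Rt.inv().apply(np.asarray(target)-s["tool_pos"])*1000
    ty=Rt.apply([0,1,0]); a=np.arctan2(ty[1],ty[0])
    print("shift",np.round(sh,1),"tilt",np.round(Rt.apply([0,0,1]),4),"tool y ang",round(a,4),"q6",s["q"][5].round(3))
    if yaw is not None:
        t=-(yaw-a); t=(t+np.pi/2)%np.pi-np.pi/2; print("turn",round(t,4))
E
python3 - <<'E'
from h import *
from plant import robot
d=np.load("sp.npz");g=d["o"]-.025*d["u"];print(g)
go(robot.read_state(),[*g,.21],np.arctan2(d["X"][1],d["X"][0]))
E
```

```text
[ 0.51811098 -0.23198707]
shift [-561.4 -683.9   33.7] tilt [-6.0e-04 -1.5e-03 -1.0e+00] tool y ang 1.299 q6 -0.085
turn 1.4772
```

Emit:
{"method": "arm_command", "body": {"increments": "0 -155 -190 0 0;0 -155 -190 0 0;0 -155 -190 0 0;0 -155 -190 0 0;0 -155 -190 0 0"}}

```text
t: 0.6
tool_pos: [0.2596, 0.3512, 0.2431]
orientation: [-0.425, -3.113, 0.001]
force: [1.4, -0.6, 0.9]
opening: 0.0931
gripper_force: 0.0
```

Emit:
{"method": "arm_command", "body": {"increments": "0 -155 -190 0 0;0 -155 -190 0 0;0 -155 -190 0 0;0 -155 -190 0 0;0 -155 -190 0 0"}}

```text
t: 1.1
tool_pos: [0.3579, 0.1266, 0.2435]
orientation: [0.426, 3.112, -0.0]
force: [0.9, -0.1, 0.5]
opening: 0.093
gripper_force: 0.0
```

Emit:
{"method": "arm_command", "body": {"increments": "0 -155 -190 0 0.7;0 -155 -190 0 0.7;0 -155 -190 0 0.7;0 -155 -190 0 0.7;0 -155 -190 0 0.7"}}

```text
t: 1.6
tool_pos: [0.4562, -0.0984, 0.2434]
orientation: [-1.477, -2.773, 0.0]
force: [-0.0, 0.6, 1.0]
opening: 0.0932
gripper_force: 0.0
```

```bash
python3 - <<'E'
from h import *
from plant import robot
d=np.load("sp.npz");g=d["o"]-.025*d["u"]
s=robot.read_state();print(s["t"],s["tool_pos"])
go(s,[*g,.21],np.arctan2(d["X"][1],d["X"][0]))
E
```

```text
1.6 [ 0.45621694 -0.09841585  0.24335193]
shift [-145.4  -23.2   33.4] tilt [-0. -0. -1.] tool y ang 0.5921 q6 -0.914
turn 0.7703
```

Emit:
{"method": "arm_command", "body": {"increments": "0 -145 -23 0 0.77;0 -145 -23 0 0.77;0 -145 -23 0 0.77;0 -145 -23 0 0.77;0 -145 -23 0 0.77"}}

```text
t: 2.1
tool_pos: [0.5184, -0.23, 0.2418]
orientation: [-2.389, -2.036, 0.002]
force: [-0.3, 1.2, 0.2]
opening: 0.0926
gripper_force: 0.0
```

Emit:
{"method": "arm_command", "body": {"increments": "0 0 0 0 0.03;0 0 0 0 0.03;0 0 0 0 0.03"}}

```text
t: 2.4
tool_pos: [0.5186, -0.2285, 0.2433]
orientation: [-2.411, -2.013, 0.0]
force: [0.5, 0.6, -0.3]
opening: 0.093
gripper_force: 0.0
```

```bash
python3 - <<'E'
from h import *
from plant import robot
d=np.load("sp.npz");g=d["o"]-.025*d["u"]
s=robot.read_state();print(s["t"],s["tool_pos"])
go(s,[*g,.114],np.arctan2(d["X"][1],d["X"][0]))
m=robot.camera_model("wrist");print(m)
I=robot.read_camera("wrist");cv2.imwrite("pics/w1.png",I)
E
```

```text
2.4 [ 0.51855457 -0.228533    0.24330785]
shift [ -3.5   0.3 129.3] tilt [-5.e-04  3.e-04 -1.e+00] tool y ang -0.1796 q6 -0.326
turn -0.0013
{'fx': 365.90628141348657, 'fy': 365.90628141348657, 'cx': 273.42804604330047, 'cy': 211.92855624161993, 'eye': array([ 0.53302174, -0.14859409,  0.38397697]), 'rotation': array([ 2.83643039, -0.25519815, -0.04001811])}
```

View pics/w1.png

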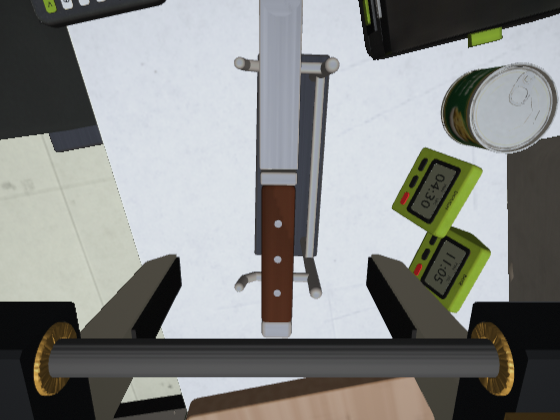

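The wrist view shows the ferrule/wood edge at (279,185), the wood/cap edge at (277,322), and wood side edges at about columns 263 and 294 at row 260. I use these to refine the grasp.

```bash
python3 - <<'E'
from h import *
from plant import robot
m=robot.camera_model("wrist");I=cv2.imread("pics/w1.png").astype(int)
k=((I[...,2]-I[...,0])>40).astype(np.uint8); k[:170]=0;k[335:]=0;k[:,:255]=0;k[:,305:]=0
ys,xs=np.nonzero(k);P=plane(m,np.c_[xs,ys],.116)[:,:2].astype(np.float32)*1000
r=cv2.minAreaRect(P);print(r)
a=np.radians(r[2]); c=np.array(r[0])/1000
v=np.array([np.cos(a),np.sin(a)]); v=v if r[1][0]>r[1][1] else np.array([-v[1],v[0]])
v=v*np.sign(v[1]);o=c+v*.0635;print("yaw",np.arctan2(-v[0],v[1]),"o",o)
X=np.array([v[1],-v[0]]);np.savez("sp.npz",o=o,u=v,X=X)
go(robot.read_state(),[*(o-.025*v),.114],np.arctan2(X[1],X[0]))
E
```

```text
((514.6777954101562, -266.4228820800781), (116.54325103759766, 23.297954559326172), 78.93657684326172)
yaw -0.1930931606264677 o [ 0.52686316 -0.20410301]
shift [  0.4   3.5 129.4] tilt [-3.e-04  2.e-04 -1.e+00] tool y ang -0.1796 q6 -0.326
turn 0.0135
```

```bash
cat >> h.py <<'E'
def avg(robot,n):
    F=[];M=[];Q=[]
    for i in range(n):
        robot.read_camera("wrist"); s=robot.read_state();F.append(s["force"]);M.append(s["wrist_torque"]);Q.append(s["joint_torque"])
    F,M,Q=map(np.array,(F,M,Q)); print("F",F.mean(0),F.std(0),"M",M.mean(0),M.std(0)); print("tau",Q.mean(0)); return F.mean(0),M.mean(0)
E
python3 - <<'E'
from h import *
from plant import robot
f,M=avg(robot,20);np.savez("base.npz",f=f,M=M);print(robot.read_state()["t"])
E
```

```text
F [-0.05776952 -0.05328801  0.1621127 ] [0.556195   0.44258621 0.3815353 ] M [-0.07407301  0.09165394  0.01476986] [0.03120749 0.02636112 0.03058961]
tau [-4.37388176e-03 -5.12686615e+01 -4.91325678e+01  6.89616903e-02
  4.00963527e-02 -5.76484061e-03]
3.45
```

Emit:
{"method": "arm_command", "body": {"increments": "0 0 3 40 0.01;0 0 3 80 0.01;0 0 3 110 0.01;0 0 3 127 0.01;0 0 3 129 0.01"}}

```text
t: 3.95
tool_pos: [0.5197, -0.2281, 0.1114]
orientation: [-2.419, -1.996, 0.003]
force: [-0.9, 0.6, 0.1]
opening: 0.0931
gripper_force: 0.0
```

Emit:
{"method": "arm_command", "body": {"increments": "0.9 0 0 0 0;0.9 0 0 0 0;0.9 0 0 0 0;0.9 0 0 0 0;0.9 0 0 0 0", "grip_force": 30}}

```text
t: 4.45
tool_pos: [0.5221, -0.2294, 0.1155]
orientation: [2.422, 1.999, 0.001]
force: [0.3, -0.0, 0.3]
opening: 0.0576
gripper_force: 0.0
```

Emit:
{"method": "arm_command", "body": {"increments": "0.9 0 0 0 0;0.9 0 0 0 0;0.9 0 0 0 0;0.9 0 0 0 0;0.9 0 0 0 0"}}

```text
t: 4.95
tool_pos: [0.5216, -0.2292, 0.1146]
orientation: [-2.423, -1.999, 0.0]
force: [0.2, 0.3, 0.2]
opening: 0.0258
gripper_force: 30.0
```

Emit:
{"method": "arm_command", "body": {"increments": "0.9 0 0 0 0;0.9 0 0 0 0;0.9 0 0 -5 0;0.9 0 0 -10 0;0.9 0 0 -15 0"}}

```text
t: 5.45
tool_pos: [0.5216, -0.2292, 0.13]
orientation: [-2.423, -1.999, 0.0]
force: [-0.1, 0.6, -1.8]
opening: 0.0257
gripper_force: 30.0
```

Gripped, with the opening at 25.7 mm against a 26 mm handle. Lifting clear, then weighing.

Emit:
{"method": "arm_command", "body": {"increments": "0.9 0 0 -20 0;0.9 0 0 -50 0;0.9 0 0 -80 0;0.9 0 0 -100 0;0.9 0 0 -113 0"}}

```text
t: 5.95
tool_pos: [0.5224, -0.2296, 0.2454]
orientation: [2.421, 1.998, 0.002]
force: [-0.2, -0.5, -2.4]
opening: 0.0253
gripper_force: 30.0
```

Emit:
{"method": "arm_command", "body": {"increments": "0.9 0 0 0 0;0.9 0 0 0 0;0.9 0 0 0 0;0.9 0 0 0 0"}}

```text
t: 6.35
tool_pos: [0.521, -0.2288, 0.2409]
orientation: [-2.421, -1.998, 0.002]
force: [-0.1, -0.9, -2.6]
opening: 0.0258
gripper_force: 30.0
```

```bash
python3 - <<'E'
from h import *
from plant import robot
b=np.load("base.npz");d=np.load("sp.npz")
f,M=avg(robot,40);s=robot.read_state();print(s["t"],s["tool_pos"])
u,X=d["u"],d["X"]
dM=M-b["M"];dF=f-b["f"];print("dF",dF,"about X",dM[:2]@X,"about u",dM[:2]@u)
# r x F: F=-W z, r=c*u -> M = -W c (u x z) = -W c X
W=-dF[2];print("W",W,"c rel grip mm",-1000*dM[:2]@X/W)
m=robot.camera_model("wrist");I=robot.read_camera("wrist");cv2.imwrite("pics/w2.png",I);cv2.imwrite("pics/s2.png",robot.read_camera("side"))
J=I.astype(int);k=((J[...,2]-J[...,0])>40).astype(np.uint8);k[:,:240]=0;k[:,320:]=0;k[345:]=0;ys,xs=np.nonzero(k)
print("wood px",xs.min(),xs.max(),ys.min(),ys.max())
E
```

```text
F [-0.06203254  0.09190584 -2.21377088] [0.48018489 0.57041507 0.44283863] M [-0.04150195  0.07524251  0.00026766] [0.02053279 0.0273353  0.0322921 ]
tau [-1.50620781e-04 -5.29567794e+01 -5.03299313e+01  4.38062486e-02
  3.23271803e-02 -4.34459002e-05]
8.35 [ 0.52165648 -0.22917626  0.24260985]
dF [-0.00426302  0.14519385 -2.37588358] about X 0.035115015752304836 about u -0.009856192615747297
W 2.3758835751563283 c rel grip mm -14.77977124783749
wood px 245 302 253 337
```

View pics/w2.png

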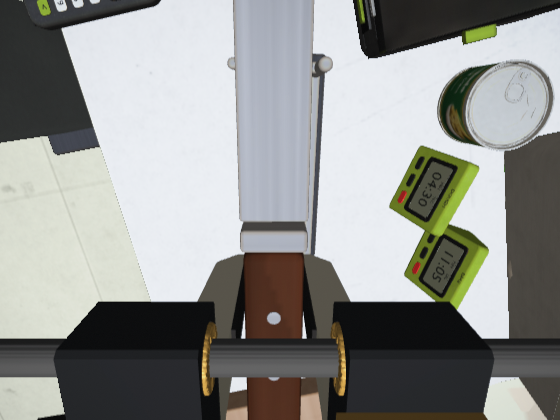

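The wrist view shows a level lift, with the ferrule/wood edge at row 253. Weight is about 2.38 N, and the balance point comes out about 15 mm behind the grip, so y ≈ -40 mm. At the present depth the fingertips would hit the dome. I'll put the spatula back on the hooks and regrip higher, at the balance point.

Emit:
{"method": "arm_command", "body": {"increments": "0.9 0 0 45 0;0.9 0 0 85 0;0.9 0 0 115 0;0.9 0 0 125 0;0.9 0 0 128 0"}}

```text
t: 8.95
tool_pos: [0.5214, -0.2289, 0.1145]
orientation: [-2.422, -1.999, 0.0]
force: [-2.0, 2.2, 2.1]
opening: 0.0257
gripper_force: 30.0
```

Emit:
{"method": "arm_command", "body": {"increments": "0.9 0 0 0 0;0.5 0 0 0 0;0.5 0 0 0 0;0.5 0 0 0 0;0.5 0 0 0 0"}}

```text
t: 9.45
tool_pos: [0.522, -0.2294, 0.1152]
orientation: [2.422, 1.999, 0.0]
force: [-0.3, 0.3, -0.0]
opening: 0.0461
gripper_force: 0.0
```

Emit:
{"method": "arm_command", "body": {"increments": "0.5 0 0 -12 0;0.5 -15 0 -12 0;0.5 -15 0 -12 0;0.5 -15 0 -12 0;0.5 -15 0 -12 0"}}

```text
t: 9.95
tool_pos: [0.5186, -0.244, 0.1263]
orientation: [-2.423, -1.998, 0.0]
force: [-0.1, 0.1, -0.6]
opening: 0.0466
gripper_force: 0.0
```

```bash
python3 - <<'E'
from h import *
from plant import robot
f,M=avg(robot,30);s=robot.read_state();print(s["t"],s["tool_pos"],s["opening"]);np.savez("base2.npz",f=f,M=M)
d=np.load("sp.npz");print("grip along u",(s["tool_pos"][:2]-d["o"])@d["u"])
E
```

```text
F [-0.12080601  0.12101891  0.08539035] [0.62552526 0.46374724 0.4293255 ] M [-0.07323098  0.08360056 -0.00754486] [0.02962449 0.03873425 0.02914973]
tau [-2.07663294e-02 -5.38130480e+01 -4.63378861e+01  6.55227696e-02
  4.14685749e-02  1.80890214e-04]
11.45 [ 0.5188238  -0.24390496  0.1266183 ] 0.04675441739294362
grip along u -0.04060497010826401
```

Base moment is repeatable. Gripping and lifting again.

Emit:
{"method": "arm_command", "body": {"increments": "0.9 0 0 0 0;0.9 0 0 0 0;0.9 0 0 0 0;0.9 0 0 0 0;0.9 0 0 0 0", "grip_force": 30}}

```text
t: 11.95
tool_pos: [0.5189, -0.2439, 0.1266]
orientation: [2.423, 1.999, 0.0]
force: [0.5, -0.3, 0.1]
opening: 0.026
gripper_force: 30.0
```

Emit:
{"method": "arm_command", "body": {"increments": "0.9 0 0 -10 0;0.9 0 0 -30 0;0.9 0 0 -60 0;0.9 0 0 -90 0;0.9 0 0 -110 0"}}

```text
t: 12.45
tool_pos: [0.5193, -0.2442, 0.2397]
orientation: [2.421, 1.998, 0.001]
force: [-0.0, -0.1, -1.9]
opening: 0.0255
gripper_force: 30.0
```

Emit:
{"method": "arm_command", "body": {"increments": "0.9 0 0 0 0;0.9 0 0 0 0;0.9 0 0 0 0"}}

```text
t: 12.75
tool_pos: [0.518, -0.2435, 0.2347]
orientation: [-2.421, -1.998, 0.002]
force: [0.7, 0.4, -1.7]
opening: 0.0257
gripper_force: 30.0
```

```bash
python3 - <<'E'
from h import *
from plant import robot
b,b2=np.load("base.npz"),np.load("base2.npz");d=np.load("sp.npz")
B=(2*b["M"]+3*b2["M"])/5;Bf=(2*b["f"]+3*b2["f"])/5
f,M=avg(robot,40);s=robot.read_state();print(s["t"],s["tool_pos"],s["opening"])
u,X=d["u"],d["X"];dM=M-B;W=-(f-Bf)[2];print("W",W,"MX",dM[:2]@X,"c mm",-1000*dM[:2]@X/W)
M1=np.array([-0.04150195,0.07524251])-B[:2];print("first lift c redo",-1000*M1@X/2.37)
# rest target
rest=np.array([.551,.215]);yr=np.radians(84.6);go(s,[*rest,.25],yr-np.pi/2)
E
```

```text
F [ 0.09226824 -0.01817769 -2.27691222] [0.45386691 0.60953868 0.45615635] M [-0.08631699  0.07744574  0.00682692] [0.02996859 0.03075164 0.02821768]
tau [ 1.79389235e-04 -5.35358421e+01 -5.02509960e+01  7.36980354e-02
  4.47023242e-02  4.28908520e-05]
14.75 [ 0.51883329 -0.24392381  0.23666479] 0.025266352404008968
W 2.3929915126162213 MX -0.01071301401256719 c mm 4.47682908864763
first lift c redo -14.216009517635973
shift [456.7 -55.6 -13.3] tilt [ 0. -0. -1.] tool y ang -0.191 q6 -0.338
turn -0.0968
```

Two lifts agree: the balance point is about y = -37.5 mm, 3 mm towards the blade from the grip. Moving over near the rest, to look at it with the wrist camera.

Emit:
{"method": "arm_command", "body": {"increments": "0.9 45 -10 0 0;0.9 90 -20 0 0;0.9 135 -30 0 0;0.9 180 -40 0 0;0.9 225 -50 0 0"}}

```text
t: 15.25
tool_pos: [0.5122, -0.0118, 0.2369]
orientation: [2.423, 1.999, 0.001]
force: [0.7, 0.7, -2.5]
opening: 0.0254
gripper_force: 30.0
```

Emit:
{"method": "arm_command", "body": {"increments": "0.9 45 0 0 -0.05;0.9 85 -3 0 -0.09;0.9 110 -5 0 -0.09;0.9 115 -5 0 -0.09;0.9 115 -5 0 -0.09"}}

```text
t: 15.75
tool_pos: [0.5293, 0.1009, 0.2366]
orientation: [2.329, 2.108, -0.001]
force: [-0.2, 0.2, -0.9]
opening: 0.0257
gripper_force: 30.0
```

```bash
python3 - <<'E'
from h import *
from plant import robot
s=robot.read_state();print(s["t"],s["tool_pos"],s["opening"])
I=robot.read_camera("wrist");m=robot.camera_model("wrist");cv2.imwrite("pics/w3.png",I)
print(m); print("proj est rest top",proj(m,[[.551,.215,.06]]))
E
```

```text
15.75 [0.52932253 0.10086823 0.23657608] 0.025721933195521112
{'fx': 365.90628141348657, 'fy': 365.90628141348657, 'cx': 273.42804604330047, 'cy': 211.92855624161993, 'eye': array([0.53740561, 0.18088433, 0.37717912]), 'rotation': array([ 2.84285984, -0.14295145, -0.02275279])}
proj est rest top [[286.43560982  54.4811091 ]]
```

View pics/w3.png

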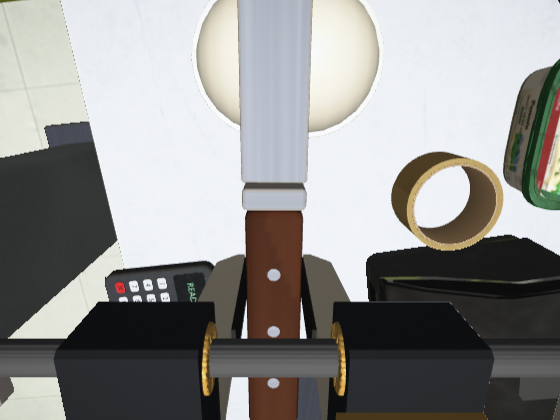

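The wrist view shows the rest partly under the blade: brim left edge (193,60), right edge (382,58), bottom at about row 135. The tape ring is at (447,200). I compute the rest's centre from the cream hump.

```bash
python3 - <<'E'
from h import *
from plant import robot
m=robot.camera_model("wrist");I=cv2.imread("pics/w3.png").astype(int)
k=((I[...,2]-I[...,0])>14).astype(np.uint8);k[145:]=0;k[:,:185]=0;k[:,390:]=0
k[:,236:314]=0
k=cv2.morphologyEx(k,cv2.MORPH_OPEN,np.ones((3,3)))
E=[]
for r in range(0,135,3):
    x=np.nonzero(k[r])[0]
    if len(x)>3:
        if x[0]<234:E.append((x[0],r))
        if x[-1]>316:E.append((x[-1],r))
E=np.array(E);print(E[::6].tolist())
from scipy.optimize import least_squares
for z in(0.0,.01,.02):
    P=plane(m,E,z)[:,:2]
    def f(p):
        ax=np.array([np.cos(p[2]),np.sin(p[2])]);q=P-p[:2];t=np.clip(q@ax,-.018,.018);return np.hypot(*(q-t[:,None]*ax).T)-p[3]
    r=least_squares(f,[.55,.215,-.09,.068],loss="soft_l1",f_scale=.001);print(z,r.x,np.abs(r.fun).mean())
print("side cams brim",plane(m,[(193,60),(382,58)],.0))
print("tape",plane(m,[(391,200),(447,200),(447,240)],.05)[:,:2])
E
```

```text
[[218, 0], [211, 9], [205, 18], [201, 27], [199, 36], [197, 45], [197, 54], [197, 63], [199, 72], [202, 81], [205, 90], [211, 99], [217, 108], [228, 117], [323, 129]]
0.0 [ 0.5540092   0.21768815 -0.10454107  0.06814055] 0.0002961728066803912
0.01 [ 0.55356728  0.21665984 -0.10578741  0.06592169] 0.00028402098008403683
0.02 [ 0.55312491  0.21563275 -0.10702065  0.06370319] 0.0002839277578115986
side cams brim [[0.46418845 0.22558408 0.        ]
 [0.6440827  0.20918216 0.        ]]
tape [[0.6364552  0.08241502]
 [0.68797833 0.07722664]
 [0.68943974 0.03727809]]
```

```bash
python3 - <<'E'
from h import *
from plant import robot
go(robot.read_state(),[.5535,.2143,.0866],-.105)
E
```

```text
shift [116.3  12.6 149.9] tilt [-2.e-04 -6.e-04 -1.e+00] tool y ang -0.1005 q6 0.192
turn 0.0045
```

Emit:
{"method": "arm_command", "body": {"increments": "0.9 40 4 0 0;0.9 80 8 0 0;0.9 110 12 0 0.005;0.9 116 12.5 10 0.005;0.9 116 12.5 30 0.005"}}

```text
t: 16.3
tool_pos: [0.555, 0.2143, 0.2078]
orientation: [2.335, 2.1, 0.004]
force: [-0.5, -0.4, -2.5]
opening: 0.0256
gripper_force: 30.0
```

Emit:
{"method": "arm_command", "body": {"increments": "0.9 0 0 30 0;0.9 0 0 60 0;0.9 0 0 85 0;0.9 0 0 100 0;0.9 0 0 108 0"}}

```text
t: 16.8
tool_pos: [0.5527, 0.2128, 0.0967]
orientation: [-2.337, -2.098, 0.004]
force: [-0.1, -0.2, -2.0]
opening: 0.0258
gripper_force: 30.0
```

Emit:
{"method": "arm_command", "body": {"increments": "0.9 0 0 2 0;0.9 0 0 4 0;0.9 0 0 6 0;0.9 0 0 6 0;0.9 0 0 6 0"}}

```text
t: 17.3
tool_pos: [0.5539, 0.2147, 0.0933]
orientation: [2.335, 2.101, 0.002]
force: [-1.1, -0.0, -2.3]
opening: 0.0256
gripper_force: 30.0
```

```bash
python3 - <<'E'
from h import *
from plant import robot
f,M=avg(robot,8);s=robot.read_state();print(s["t"],s["tool_pos"]);go(s,[.5535,.2143,.0866],-.105)
E
```

```text
F [-0.0581814  -0.32687551 -2.29141262] [0.77548417 0.56223678 0.29603057] M [-0.06923359  0.06447249  0.00171056] [0.03083177 0.00936633 0.02932601]
tau [-5.55673264e-03 -5.86975855e+01 -4.64950445e+01  7.81369038e-02
 -1.96160252e-02 -2.94423397e-04]
17.7 [0.55350429 0.2144975  0.09266577]
shift [-0.2  0.   6.1] tilt [ 0. -0. -1.] tool y ang -0.106 q6 0.389
turn -0.001
```

Aligned, 6 mm above contact. Lowering in 1 mm steps and watching the force.

Emit:
{"method": "arm_command", "body": {"increments": "0.9 0 0 2 0;0.9 0 0 3 0;0.9 0 0 4 0;0.9 0 0 5 0;0.9 0 0 5 0"}}

```text
t: 18.2
tool_pos: [0.5534, 0.2144, 0.0874]
orientation: [-2.336, -2.101, 0.001]
force: [0.0, 0.4, -2.6]
opening: 0.0258
gripper_force: 30.0
```

Emit:
{"method": "arm_command", "body": {"increments": "0.9 0 0 0.5 0;0.9 0 0 0.5 0;0.9 0 0 1 0;0.9 0 0 1 0;0.9 0 0 1 0"}}

```text
t: 18.7
tool_pos: [0.5536, 0.2145, 0.0867]
orientation: [2.336, 2.101, 0.0]
force: [0.2, -0.2, -1.9]
opening: 0.0257
gripper_force: 30.0
```

```bash
python3 - <<'E'
from h import *
from plant import robot
f,M=avg(robot,6);s=robot.read_state();print(s["t"],s["tool_pos"])
E
```

```text
F [ 0.60292365 -0.02982618 -1.57575817] [0.49540204 0.53093176 0.31755554] M [-0.06041178  0.03030184 -0.0102372 ] [0.01892189 0.01856431 0.02837319]
tau [ 9.00386753e-03 -5.84818220e+01 -4.58663690e+01  7.36835971e-02
  6.91036036e-02 -1.21263434e-03]
19.0 [0.55355014 0.21449667 0.08668229]
```

Emit:
{"method": "arm_command", "body": {"increments": "0.9 0 0 0.5 0;0.9 0 0 0.5 0;0.9 0 0 0.5 0"}}

```text
t: 19.3
tool_pos: [0.5536, 0.2145, 0.0866]
orientation: [2.336, 2.101, 0.0]
force: [-3.6, -0.2, 4.0]
opening: 0.0256
gripper_force: 30.0
```

```bash
python3 - <<'E'
from h import *
from plant import robot
f,M=avg(robot,6);s=robot.read_state();print(s["t"],s["tool_pos"])
E
```

```text
F [-3.18958219 -1.20893767  5.71289237] [0.38706409 0.25133997 0.251789  ] M [-0.24156474  0.70470997  0.02551113] [0.01114283 0.01286201 0.03472838]
tau [-9.98913415e-02 -5.50798440e+01 -4.43905050e+01  1.06857590e-01
 -1.29020112e+00  7.86269578e-03]
19.6 [0.5536275  0.21452681 0.08664439]
```

Contact. Backing off a hair and opening slightly, with the fingers still beside it as a guard.

Emit:
{"method": "arm_command", "body": {"increments": "0.9 0 0 -0.4 0;0.9 0 0 -0.4 0;0.66 0 0 -0.4 0;0.62 0 0 -0.4 0;0.62 0 0 -0.4 0"}}

```text
t: 20.1
tool_pos: [0.5535, 0.2145, 0.0863]
orientation: [-2.336, -2.101, 0.0]
force: [-0.1, 0.3, -0.6]
opening: 0.035
gripper_force: 0.0
```

Emit:
{"method": "arm_command", "body": {"increments": "0.62 0 0 0 0;0.62 0 0 0 0;0.62 0 0 0 0;0.62 0 0 0 0"}}

```text
t: 20.5
tool_pos: [0.5535, 0.2145, 0.0865]
orientation: [2.336, 2.101, 0.0]
force: [-0.4, 0.1, 0.2]
opening: 0.0353
gripper_force: 0.0
```

```bash
python3 - <<'E'
from h import *
from plant import robot
s=robot.read_state();print(s["t"],s["tool_pos"],s["opening"],s["force"])
W=robot.read_camera("wrist");S=robot.read_camera("side")
c=cv2.resize(S[130:230,190:350],(640,400),interpolation=cv2.INTER_CUBIC)
cv2.imwrite("pics/c4.png",np.vstack([c,cv2.resize(W[250:420,140:420],(640,200))])[:600])
cv2.imwrite("pics/w4.png",W)
E
```

```text
20.5 [0.55351613 0.21448798 0.08653411] 0.035321983361415434 [-0.41420341  0.1350967   0.2440232 ]
```

View pics/w4.png

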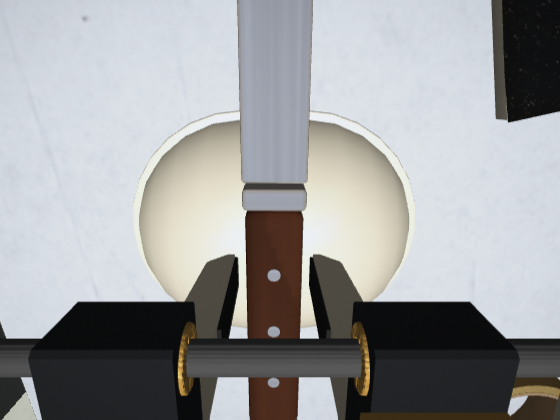

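View pics/c4.png

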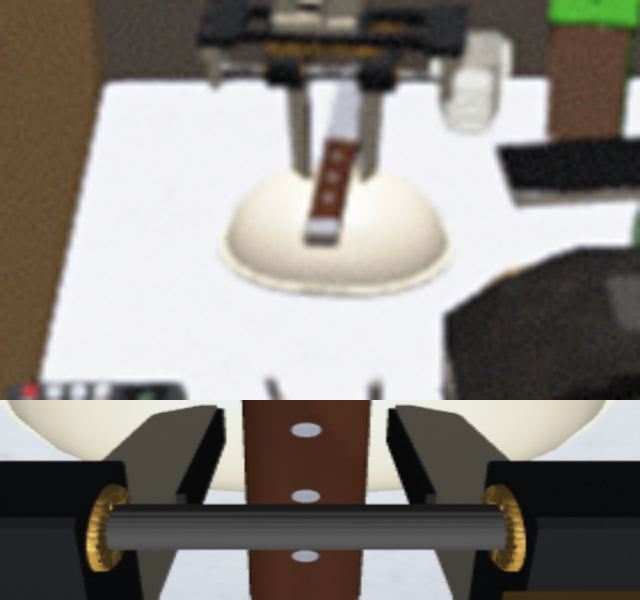

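The fingers are free of the handle. The ferrule (rows 183–210) and rivets (275/331/382) are at the same wrist pixels as when it was held level, so it balances. Opening fully and retreating upward.

Emit:
{"method": "arm_command", "body": {"increments": "0.45 0 0 0 0;0.4 0 0 0 0;0.4 0 0 0 0;0.4 0 0 -15 0;0.4 0 0 -35 0"}}

```text
t: 21.1
tool_pos: [0.5526, 0.2142, 0.1215]
orientation: [-2.335, -2.1, 0.003]
force: [0.7, -0.4, 0.1]
opening: 0.0559
gripper_force: 0.0
```

Emit:
{"method": "arm_command", "body": {"increments": "0.4 0 0 -30 0;0.4 0 0 -70 0;0.4 0 0 -100 0;0.4 0 0 -120 0;0.4 0 0 -120 0"}}

```text
t: 21.6
tool_pos: [0.5556, 0.2151, 0.2472]
orientation: [2.333, 2.098, 0.012]
force: [0.7, 0.3, -0.0]
opening: 0.0555
gripper_force: 0.0
```

```bash
python3 - <<'E'
from h import *
from plant import robot
s=robot.read_state();print(s["t"],s["tool_pos"],s["opening"])
W=robot.read_camera("wrist");m=robot.camera_model("wrist")
I=W.astype(int)
k=((I[...,2]-I[...,0])>40)&(I[...,2]<150);k=k.astype(np.uint8);n,l,st,c=cv2.connectedComponentsWithStats(k);i=1+np.argmax(st[1:,4]);k=(l==i).astype(np.uint8);print(st[i],c[i])
S=robot.read_camera("side");ms=robot.camera_model("side")
# expected level pose: origin = rest + .0375u
u=np.array([np.sin(.105),np.cos(.105)])
o=np.array([.5538,.2173])+.0375*u
for t in(0,.05,.1,-.05,-.1):
    f=lambda y,h:np.r_[o-.0375*u+(y+.0375)*np.cos(t)*u,.06+h+(y+.0375)*np.sin(t)]
    print(t,"wrist px fer edge,rivet-ish",proj(m,[f(-.005,.016)]).round(1),"side: capend bottom, top, wood edge, tip",proj(ms,[f(-.14,0),f(-.14,.016),f(-.122,.016),f(.14,.005)]).round(1).tolist())
c=np.vstack([cv2.resize(S[135:215,220:340],(600,400),interpolation=cv2.INTER_CUBIC)]);cv2.imwrite("pics/c5.png",c);cv2.imwrite("pics/w5.png",W)
E
```

```text
21.6 [0.55556829 0.2151385  0.24723417] 0.05554704381031856
[ 258  160   26  123 2202] [272.28337875 227.75113533]
0 wrist px fer edge,rivet-ish [[271.7 158.5]] side: capend bottom, top, wood edge, tip [[270.7, 191.5], [270.6, 186.6], [271.3, 183.3], [279.8, 146.0]]
0.05 wrist px fer edge,rivet-ish [[271.7 158.9]] side: capend bottom, top, wood edge, tip [[270.7, 193.0], [270.6, 188.2], [271.3, 184.6], [279.8, 143.5]]
0.1 wrist px fer edge,rivet-ish [[271.7 159.3]] side: capend bottom, top, wood edge, tip [[270.7, 194.5], [270.7, 189.7], [271.3, 185.8], [279.8, 141.2]]
-0.05 wrist px fer edge,rivet-ish [[271.7 158.3]] side: capend bottom, top, wood edge, tip [[270.6, 189.9], [270.6, 185.0], [271.3, 182.0], [279.8, 148.4]]
-0.1 wrist px fer edge,rivet-ish [[271.7 158.1]] side: capend bottom, top, wood edge, tip [[270.6, 188.3], [270.6, 183.3], [271.3, 180.6], [279.7, 150.9]]
```

View pics/c5.png

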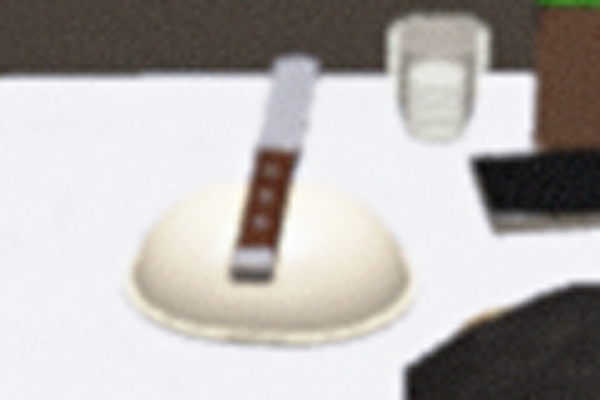

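The side crop shows the cap bottom at row 191, the cap/wood edge at 184.2 and the tip at 145.8. A level spatula would give 191.5, 183.3 and 146.0, so the tilt is about 0–0.02 rad. I check it's still, then hand in.

```bash
python3 - <<'E'
from h import *
from plant import robot
a=[]
for i in range(16):
    I=robot.read_camera("side")[140:200,250:300].astype(int);k=(I[...,2]-I[...,0])>35
    ys,xs=np.nonzero(k);a.append((len(ys),xs.mean().round(1),ys.mean().round(1)))
print(a[::3],robot.read_state()["t"])
if np.ptp([v[2] for v in a])<1.0: print(robot.close_job())
E
```

```text
[(123, np.float64(22.7), np.float64(34.8)), (124, np.float64(22.9), np.float64(34.8)), (120, np.float64(22.8), np.float64(34.8)), (121, np.float64(22.8), np.float64(34.8)), (121, np.float64(22.7), np.float64(34.9)), (123, np.float64(22.7), np.float64(34.8))] 22.5
the job is handed in; nothing more can be done
None
```

The spatula is balanced square across the rest, level to within about 0.02 rad in the side view and not moving, and I handed the job in at about 22.5 s; no verdict came back.

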